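Close the board tester, power it and start the test

TASK

Start the test of the small green board that lies in the bench tester: with closed fingers push the tester's raised lid down until the front latch catches and the lid stays shut by itself, then tip the black power rocker to on (press its far end, the half with the white bar, fully down), then press the green start key fully in and let it go. Keep that order, since the tester must be latched before it gets power and powered before it is started. Only push and press, never pick anything up; leave the red stop key alone and do not disturb the board or the things lying round the tester.

Things in the scene. Friction and masses are not known exactly. Their poses are not given: they have to be found in the camera images.
- tester: fixed bench tester, blue case 240 mm deep (its x) x 180 mm wide (its y). Origin: centre of its underside, on the bench; x points away from the operator (key panel at -x, lid hinge at +x), y left, z up. Light grey key panel: x -118 to -28 mm, top z = 42 mm. Deck with the board's nest behind it: x -16 to +120 mm, top z = 60 mm
- latch_top (a point): top of the steel latch hook, 16 mm wide, at tester x = -41.5, y = 0, z = 86 mm; the hook fills x -45 to -28 mm, between key panel and lid. It is sprung, is forced back (towards the panel) by the lid's tongue as the lid is pushed down, and snaps over the tongue by itself; it needs no help
- lid_hinge (a point): middle of the lid's hinge axis, at x = +112, y = 0, z = 68 mm in the tester's frame; the axis runs along the tester's y. Its orientation is the tester's
- lid (a joint): angle of the dark frame lid with a clear window (rad): 0 = shut, level; grows as its front edge rises. Starts at 0.65 to 1.0. Shut, the frame fills z 63 to 73, x -20 to +112 mm, 172 mm wide. The hinge is sprung open and stiff: unlatched, a lowered lid rises again; latched it rests at about 0.015; stop at -0.012. About 3 N on the pad lowers it, 6 N or more for the last 10 mm
- lid_pad (a point): centre of the top of the ribbed rubber press pad (30 x 60 mm) on the front rim of the lid's outer face, 107 mm from the hinge axis and 6 mm above the plane through it; moves with the lid. Its z axis is the lid's outer normal, its x axis points to the hinge
- power (a joint): black power rocker at the left of the panel (rad): 0 = off, 0.40 = on. It snaps over centre (about 0.2) and stays at either end; about 3 N near the end tips it
- power_on_end (a point): point on the rocker's far half (white bar), 12.5 mm from the pivot towards tester +x, moves with it; press here straight down. Rocker 38 mm long (tester's x), 26 mm wide, pivot at tester x = -80.5, y = +57, z = 50.5 mm. Off, this half slopes up, its far end at z = 58 mm; on, it lies level at z = 50.5 mm
- start_top (a point): centre of the top face of the green start key, 23 mm in diameter, 12 mm above the panel (z = 54 mm) when up; moves with the key. The green and the red key stand in the middle and at the right of the panel, 57 mm apart; which is which varies
- start_key (a joint): travel of the green start key (m): 0 = up, 0.005 = fully in; springs back. Fully in takes about 5 N
- stop_top (a point): centre of the top face of the red stop key, the same size as the green one; must not be pressed
- stop_key (a joint): travel of the red stop key (m): 0 = up, 0.005 = fully in
- board: small loose green circuit board, 36 x 52 x 8 mm, in the tester's nest under the lid; origin at the centre of its underside
- spare_board: loose violet circuit board, 30 x 62 x 8 mm, on the bench at the tester's left; bystander
- screwdriver: loose red screwdriver, 136 mm long, on the bench at the tester's right; bystander

How it is judged:
On the way, in this order (a step that is already met when the one before it is completed fails the run):
1. the lid is shut and stays shut with the fingers off it (value of joint lid below 0.035 rad and contact force between the fingers and lid below 0.2 N), for 0.3 s.
2. the power rocker is on, the lid latched (value of joint power above 0.35 rad and value of joint lid below 0.035 rad), for 0.2 s.
3. the green start key is fully in, power on and lid latched (all of step 2 and value of joint start_key above 0.004 m), for 0.05 s.
At the end, for the whole second after the job is handed in: the lid is latched shut (below 0.035 rad), the power rocker on (above 0.35 rad), both keys are up (within 1 mm), the board has stayed in its nest (within 6 mm) and the spare board and the screwdriver are where they were (within 15 mm) (all of step 2 and value of joint each of start_key, stop_key below 0.001 m and distance of board from where it was at the start of the episode below 0.006 m and distance of each of spare_board, screwdriver from where it was at the start of the episode below 0.015 m); the robot touches nothing.
It fails at once if the power is switched on while the lid is not shut (value of joint power above 0.25 rad and value of joint lid above 0.05 rad).
It fails at once if the start key is pressed while the power is off or the lid is not shut ((value of joint start_key above 0.002 m and value of joint power below 0.25 rad) or (value of joint start_key above 0.002 m and value of joint lid above 0.05 rad)).
It fails at once if the red stop key is pressed (value of joint stop_key above 0.002 m).
It fails at once if the lid is lifted further open instead of pushed down (value of joint lid above 1.15 rad).
It fails at once if the board in the nest or a bystander is shoved, lifted or carried (distance of board from where it was at the start of the episode above 0.008 m or distance of any of spare_board, screwdriver from where it was at the start of the episode above 0.02 m).
It also fails if it takes over 54 s, if anything falls off the work surface, if the arm or the gripper's body presses on something with over 40 N, if the wrist force passes 120 N, or if a joint passes its speed limit or range.

ROBOT

A 7-joint arm with a two-finger parallel gripper is mounted at the origin on a cart in front of the work surface, level with it; the furniture and walls round the work are solid. World frame = base frame: x ahead of the robot, y to its left, z up, the work surface at z = 0. Lengths are in m, angles in rad, forces in N, time in s.
With the tool pointing down it reaches from about 0.4 to 0.85 m from the base axis. Payload 10.4 kg.
Tool frame: the origin (TCP) lies on the mounting face of the last link; the fingertips stand ahead of it and the grasp point (between the pads) lies 164 mm ahead of it (tip_extent is the z of the fingertips in the tool frame, in m); z points along the fingers, y is the line along which they close (so a half turn about z gives the same grasp; the last joint's range is limited). The gripper opens to 87 mm and grips with 3 to 60 N. Pads are 19 mm wide; open, the fingers measure 117 mm over their backs; the gripper's body (75 mm by 190 mm) begins 51 mm behind the grasp point.
Start: joints at [1.139, 0.332, -0.065, 1.46, 0.022, 1.35, -0.088], TCP at [0.248, -0.573, 0.405] pointing down, gripper open.
Joint ranges: [-2.6, 2.6], [-0.5, 2.12], [-1.47, 1.34], [0.16, 2.42], [-1.27, 4.41], [0.06, 2.06], [-2.6, 2.6]. Speed limits (rad/s): [2.22, 2.22, 2.79, 2.79, 3.14, 3.14, 3.14].

INTERFACE

Orientations are given as a unit quaternion [x, y, z, w].
In Python, from bench import * gives the robot as it stands.
- The arm moves only by the tool move_arm, never from a script. Its argument "rows" is one flat list of numbers, 6 for each row, row after row: the shift along the world's x, y, z as a fraction of full scale, then the turn, a rotation vector about the world's x, y, z as a fraction of full scale. In form: [tx, ty, tz, ax, ay, az, tx, ty, tz, ax, ay, az, ...]. A call has 1 to 20 rows; each row is the pose to reach, as a shift and turn from the pose commanded when the call began, turning the shorter way round; what a row does not reach only later rows make up. Full scale, the value 1, is 0.4 m for a shift and 360 degrees for a turn. A row lasts 1/12 s, in which the tool goes at most 41.7 mm and 7.16 degrees, less where a joint would pass 70% of its speed; a pose out of reach is approached as far as the arm can. A call with a number of a shift or a turn outside -1 to 1 is refused whole. A call with a gripper value outside its range is refused whole. "fingers" is the opening, from 0 (shut) to 1 (fully open), set as the call begins (left out, the last holds). The fingers move at their own pace and stop on an object; "squeeze" is the grip in N (left out, the last holds). Time passes only in rows, so rows that repeat a pose let the fingers close. It gives the time, the measured TCP pose, the force, the opening and the grip force at its end, in the units of the state.
- state(): the state, without advancing time (a new reading comes with each control period).
- snapshot(name): name is "side" or "top" or "wrist"; returns a dict with "img" (400x640x3 uint8, red, green, blue), "fov_y" (degrees; the focal length in pixels is half the picture's height over the tangent of half this angle, whatever the lens; pixels are square), "cx", "cy" (the principal point, pixels), "camera_from_world" (4x4, takes a point from world to camera coordinates). Camera axes: x right, y down, z forward; pixel columns grow to the right and rows downward; lengths in m; the calibration is good to about 2 mm. A picture is of the moment at which its call begins. There is no depth.
- job_done(): hands the job in; it is judged then, once.
The state is a dict: "t": time; "joint_positions": joint angles; "qd": joint speeds; "joint_torque": joint torques, N m; "ee_pos": TCP position; "eef_rot": TCP orientation; "wrist_force": force on the tool from outside, world axes, zero at the start; "moment": the same for the moment, N m; "finger_gap": opening from 0.0 (shut) to 1.0 (fully open); "gripper_force": force on a finger pad.
Only numpy, scipy, OpenCV 4.12 (cv2) and the standard library are available. Lean on these libraries where they do the work, as an engineer would, in place of code of your own. Each camera call takes 0.05 s, during which the arm holds its last target. There are 200 camera calls.

## Working session

There is one attempt and no reset: what is moved stays moved. The work goes in short steps, Python scripts to look and compute and a tool call to move; the robot and the scene stay as the last step left them, time stands still between calls to the robot, and variables do not carry over. Pictures are saved under pics/ and viewed, at most 10 in all, crops included, and the job is handed in when it is done.

Besides the shell and the picture viewer there is one more tool, called after "Emit:" as a command line: name --argument value ..., lists and objects as JSON in quotes. move_arm: Moves the arm, as the interface text tells. Its arguments: {"type":"object","properties":{"rows":{"type":"array"},"fingers":{"type":"number"},"squeeze":{"type":"number"}},"required":["rows"]}

```bash
mkdir -p pics; python3 - <<'E'
from bench import *
import cv2
for n in ("top","side"):
    s=snapshot(n); cv2.imwrite(f"pics/{n}0.png",s["img"][:,:,::-1])
    print(n,s["fov_y"],s["cx"],s["cy"],s["camera_from_world"])
print(state())
E
```

```text
top 44.97664441471849 328.32928646998215 194.89965925253426 [[-5.16897181e-03 -9.99549789e-01  2.95550585e-02  2.76011702e-01]
 [-9.80782862e-01 -6.96903246e-04 -1.95101237e-01  5.59171130e-01]
 [ 1.95033997e-01 -2.99955676e-02 -9.80337700e-01  8.82878620e-01]
 [ 0.00000000e+00  0.00000000e+00  0.00000000e+00  1.00000000e+00]]
side 47.80523330309534 316.024810771149 198.71802468706744 [[-0.8695804  -0.49365528 -0.01159272  0.64540296]
 [-0.29185378  0.53275839 -0.79434871  0.08307937]
 [ 0.39831056 -0.68736669 -0.60735141  0.85516127]
 [ 0.          0.          0.          1.        ]]
{'t': 0.1, 'joint_positions': array([ 1.13940692,  0.33282015, -0.06467879,  1.46082832,  0.02158191,
        1.34991353, -0.08851349]), 'qd': array([ 6.06618664e-04, -4.04298418e-04,  2.26692862e-05, -3.35864127e-03,
        1.23675405e-03, -9.35876834e-04, -8.71027049e-04]), 'joint_torque': array([ 2.74567989e-03, -6.24545860e+01,  2.55693588e-02, -3.90715742e+01,
       -6.14525378e-02,  3.66708613e-02,  1.20257009e-04]), 'ee_pos': array([ 0.24839275, -0.57340368,  0.40403999]), 'eef_rot': array([ 9.79185744e-01,  2.02965198e-01, -1.51927527e-04, -6.19085066e-04]), 'wrist_force': array([-0.66597907, -0.09971403,  0.22036599]), 'moment': array([-0.02032521, -0.01475851,  0.01565918]), 'gripper_force': 0.0, 'finger_gap': 0.9999691525581635}
```

View pics/top0.png

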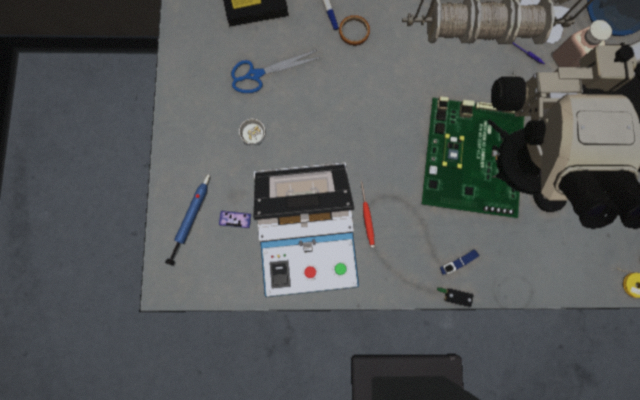

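View pics/side0.png

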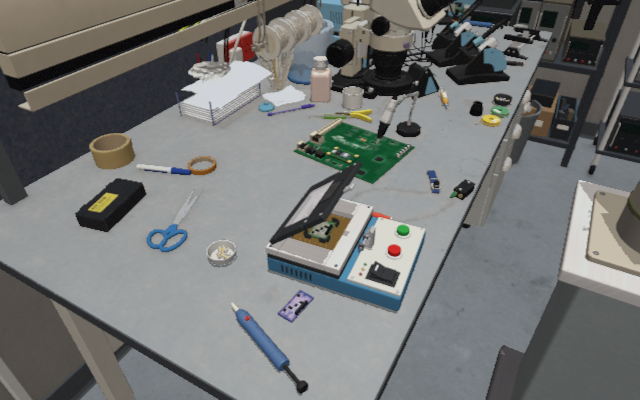

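The top view shows the tester at about x 255–357 px and y 165–297 px. The rocker is at (280,273), the red key at (310,272) and the green key at (341,269). The side view shows the lid raised. I'll enlarge both.

```bash
python3 - <<'E'
import cv2
a=cv2.imread("pics/top0.png")[160:304,240:370]; cv2.imwrite("pics/topc.png",cv2.resize(a,None,fx=4,fy=4,interpolation=cv2.INTER_CUBIC))
a=cv2.imread("pics/side0.png")[160:308,260:435]; cv2.imwrite("pics/sidec.png",cv2.resize(a,None,fx=4,fy=4,interpolation=cv2.INTER_CUBIC))
E
```

```text
(no output)
```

View pics/topc.png

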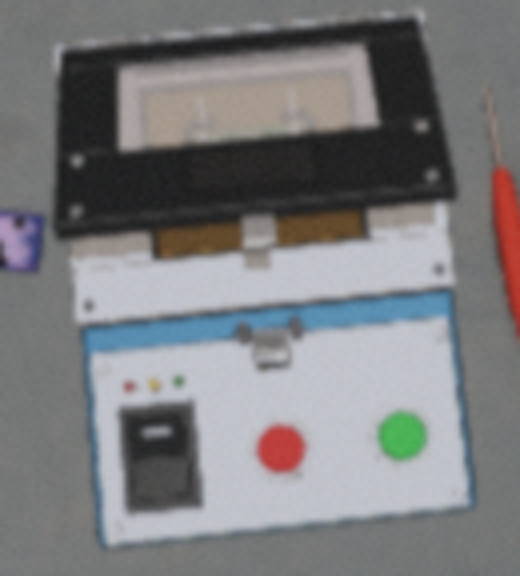

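View pics/sidec.png

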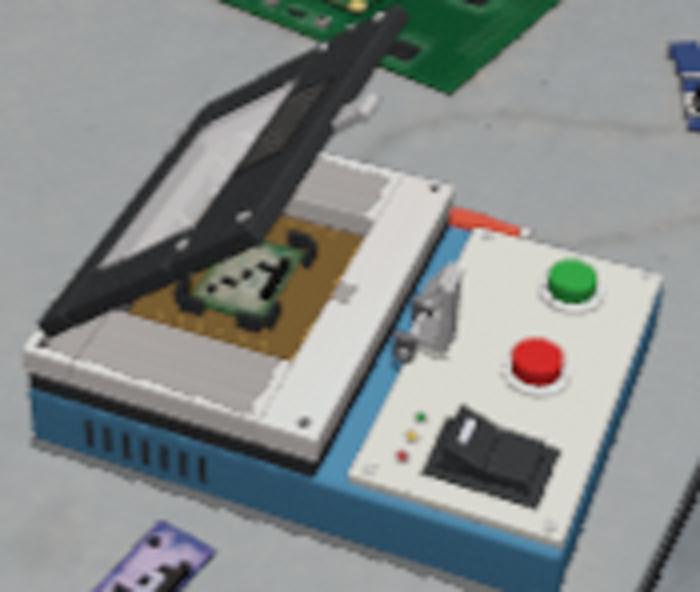

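The crops show the red key in the middle at crop (281,448) in the top view. The green key is on the right at (402,435), and the deck's front edge runs from (83,322) to (452,290). The lid is up, with its front corners at (57,235) and (455,197) in the top crop. I'll fit the pose to these points.

```bash
cat > geo.py <<'E'
import numpy as np
def proj(s,P):
    P=np.atleast_2d(P); M=s["camera_from_world"]; c=P@M[:3,:3].T+M[:3,3]
    f=s["img"].shape[0]/2/np.tan(np.radians(s["fov_y"]/2))
    return c[:,:2]/c[:,2:]*f+[s["cx"],s["cy"]]
def world(p,P):
    c,s=np.cos(p[2]),np.sin(p[2]); P=np.atleast_2d(P)
    return P@np.array([[c,s,0],[-s,c,0],[0,0,1]])+[p[0],p[1],0]
def lidpt(th,r,y,h): # r from hinge towards front, h above plane
    return [.112-r*np.cos(th)+h*np.sin(th),y,.068+r*np.sin(th)+h*np.cos(th)]
E
python3 - <<'E'
from bench import *
from geo import *
from scipy.optimize import least_squares
S={n:snapshot(n) for n in("top","side")}
off={"top":(240,160),"side":(260,160)}
def model(q):
    th,kx,w,wl=q[3:7]
    return [("top",[kx,0,.054],(281,447)),("top",[kx,-.057,.054],(402,434)),("top",[-.0805,.057,.046],(161,456)),
     ("top",[-.016,w,.06],(82,323)),("top",[-.016,-w,.06],(453,290)),
     ("top",lidpt(th,.132,wl,.005),(57,229)),("top",lidpt(th,.132,-wl,.005),(454,192)),
     ("side",[kx,0,.054],(538,354)),("side",[kx,-.057,.054],(573,274)),
     ("side",[-.016,w,.06],(317,462)),("side",[-.016,-w,.06],(453,188)),
     ("side",[.12,w,.06],(26,350)),
     ("side",lidpt(th,.132,-wl,.005),(392,8)),("side",lidpt(th,.132,wl,.005),(238,228)),
     ("side",[-.0415,0,.086],(457,268)),("top",[-.0415,0,.086],(270,338))]
def res(q):
    return np.ravel([proj(S[n],world(q,P))[0]-((np.array(u)+.5)/4-.5+off[n]) for n,P,u in model(q)])
r=least_squares(res,[.5,.02,.08,.8,-.08,.088,.086],loss="soft_l1",x_scale=.01)
q=r.x; np.set_printoptions(precision=4,suppress=True)
print(q); 
for m,e in zip(model(q),res(q).reshape(-1,2)): print(m[0],np.round(m[1],3),e)
np.save("q.npy",q)
for n,P in dict(pad=lidpt(q[3],.107,0,.006),padshut=lidpt(0,.107,0,.006),green=[q[4],-.057,.054],pow=[-.068,.057,.055],latch=[-.0415,0,.086]).items(): print(n,world(q,P))
s=state();print(s["ee_pos"],s["eef_rot"],s.get("tip_extent"))
import bench; print([x for x in dir(bench) if not x.startswith('_')]); print(getattr(bench,'tip_extent',None))
E
```

```text
[ 0.4947  0.3183  0.1018  0.7062 -0.0825  0.0882  0.0843]
top [-0.082  0.     0.054] [0.0366 0.5579]
top [-0.082 -0.057  0.054] [0.1208 0.5529]
top [-0.08   0.057  0.046] [-0.2843  0.6481]
top [-0.016  0.088  0.06 ] [-0.7118  0.6938]
top [-0.016 -0.088  0.06 ] [ 0.0008 -0.7369]
top [0.015 0.084 0.157] [ 0.0273 -0.0913]
top [ 0.015 -0.084  0.157] [-0.0873 -0.8567]
side [-0.082  0.     0.054] [-0.5739  0.1044]
side [-0.082 -0.057  0.054] [-0.5384 -0.0678]
side [-0.016  0.088  0.06 ] [-0.2371 -5.8842]
side [-0.016 -0.088  0.06 ] [-0.1536  0.0407]
side [0.12  0.088 0.06 ] [-1.5201 -0.7113]
side [ 0.015 -0.084  0.157] [ 1.4068 -0.7817]
side [0.015 0.084 0.157] [ 2.6693 -0.1222]
side [-0.042  0.     0.086] [-1.989   1.3579]
top [-0.042  0.     0.086] [0.4056 4.4146]
pad [[0.529  0.3218 0.142 ]]
padshut [[0.4997 0.3189 0.074 ]]
green [[0.4185 0.2533 0.054 ]]
pow [[0.4213 0.3681 0.055 ]]
latch [[0.4535 0.3141 0.086 ]]
[ 0.2484 -0.5734  0.4043] [ 0.9792  0.203  -0.0001 -0.0004] None
['IKError', 'job_done', 'snapshot', 'state', 'tip_extent']
0.1822
```

The pose fits well: tester at (0.495, 0.318), yaw 0.102, lid at about 0.71 rad, with the red key in the middle and the green one on the right. I'll close the fingers and swing over in straight legs.

Emit:
move_arm --rows '[0.02,0.08,0,0,0,-0.004,0.05,0.17,0,0,0,-0.01,0.075,0.26,0,0,0,-0.016,0.1,0.35,0,0,0,-0.022,0.13,0.44,0,0,0,-0.028,0.155,0.53,0,0,0,-0.034,0.18,0.62,0,0,0,-0.04,0.21,0.71,0,0,0,-0.045,0.235,0.8,0,0,0,-0.049,0.26,0.88,0,0,0,-0.049,0.275,0.93,0,0,0,-0.049,0.275,0.93,0,0,0,-0.049]' --fingers 0 --squeeze 20

```text
t: 1.2
ee_pos: [0.3598, -0.1973, 0.4051]
eef_rot: [0.999, 0.053, 0.0, 0.0]
wrist_force: [0.8, -0.7, 0.4]
finger_gap: 0.173
gripper_force: 0.0
```

Emit:
move_arm --rows '[0.03,0.08,0,0,0,0,0.055,0.17,0,0,0,0,0.08,0.26,0,0,0,0,0.105,0.35,0,0,0,0,0.13,0.44,0,0,0,0,0.155,0.53,0,0,0,0,0.18,0.62,0,0,0,0,0.21,0.71,0,0,0,0,0.235,0.8,0,0,0,0,0.26,0.88,0,0,0,0,0.275,0.93,0,0,0,0,0.275,0.93,0,0,0,0]'

```text
t: 2.2
ee_pos: [0.4687, 0.1742, 0.4047]
eef_rot: [0.999, 0.053, -0.0, -0.001]
wrist_force: [0.1, -0.4, -0.3]
finger_gap: 0.007
gripper_force: 0.0
```

Emit:
move_arm --rows '[0.04,0.08,0,0,0,0,0.075,0.17,0,0,0,0,0.11,0.26,0,0,0,0,0.14,0.34,0,0,0,0,0.153,0.37,0,0,0,0,0.153,0.37,0,0,0,0,0.153,0.37,0,0,0,0]'

```text
t: 2.78
ee_pos: [0.53, 0.3182, 0.404]
eef_rot: [0.999, 0.051, -0.001, 0.0]
wrist_force: [0.4, 0.1, 0.7]
finger_gap: 0.003
gripper_force: 0.0
```

```bash
python3 - <<'E'
from bench import *
import cv2
s=snapshot("side"); print(state()["ee_pos"])
a=s["img"][90:308,240:450,::-1]; a=cv2.resize(a,None,fx=2.7,fy=2.7,interpolation=cv2.INTER_CUBIC)
w=snapshot("wrist")["img"][:,:,::-1]
b=cv2.resize(w,(220,int(220*400/640))) ; 
import numpy as np
c=np.zeros((a.shape[0],a.shape[1]+b.shape[1],3),np.uint8); c[:,:a.shape[1]]=a; c[:b.shape[0],a.shape[1]:]=b
print(c.shape); cv2.imwrite("pics/c1.png",c)
E
```

```text
[0.5300366  0.3174168  0.40432198]
(589, 787, 3)
```

View pics/c1.png

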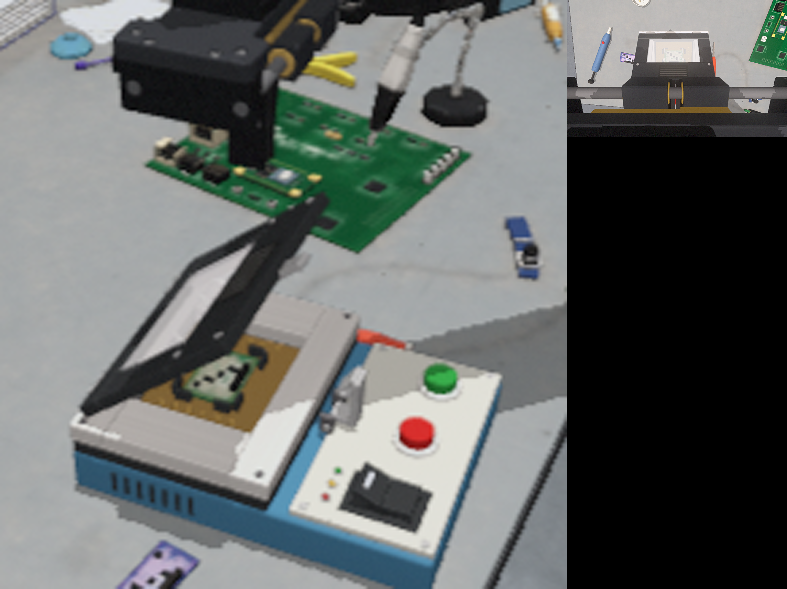

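The closed fingertips at crop (250,165) are above the pad, and the wrist view agrees. Now I'll lower the lid along the arc.

Emit:
move_arm --rows '[0,0,-0.05,0,0,0,0,0,-0.1,0,0,0,0,0,-0.14,0,0,0,0,0,-0.165,0,0,0,0,0,-0.183,0,0,0,-0.012,0,-0.2,0,0,0,-0.024,0,-0.217,0,0,0,-0.036,0,-0.2325,0,0,0,-0.044,0,-0.25,0,0,0,-0.052,0,-0.268,0,0,0,-0.06,0,-0.287,0,0,0,-0.06,0,-0.287,0,0,0]'

```text
t: 3.88
ee_pos: [0.5048, 0.3184, 0.2884]
eef_rot: [0.999, 0.051, -0.001, 0.0]
wrist_force: [0.1, -0.1, 0.5]
finger_gap: 0.003
gripper_force: 0.3
```

```bash
python3 - <<'E'
from bench import *
import cv2,numpy as np
s=snapshot("side"); st=state(); print(st["ee_pos"],st["wrist_force"],st["moment"])
a=s["img"][130:308,250:440,::-1]; cv2.imwrite("pics/c2.png",cv2.resize(a,None,fx=3.3,fy=3.3,interpolation=cv2.INTER_CUBIC))
E
```

```text
[0.50513171 0.31853079 0.28915948] [ 0.97187777 -0.04454887  1.02907062] [-0.02061614  0.07894744 -0.04289558]
```

View pics/c2.png

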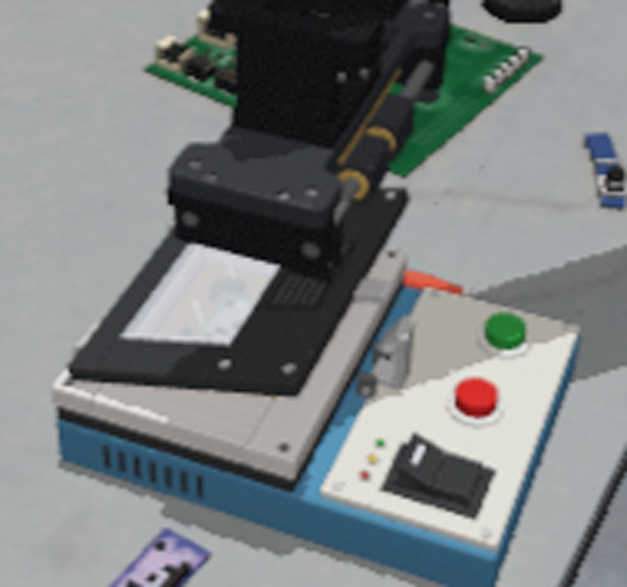

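The lid has come down with the fingertip on the ribbed pad at about (300,285). I'll push it the rest of the way.

Emit:
move_arm --rows '[-0.005,0,-0.015,0,0,0,-0.01,0,-0.03,0,0,0,-0.01,0,-0.045,0,0,0,-0.013,0,-0.058,0,0,0,-0.015,0,-0.068,0,0,0,-0.015,0,-0.076,0,0,0,-0.015,0,-0.082,0,0,0,-0.015,0,-0.087,0,0,0,-0.015,0,-0.087,0,0,0]'

```text
t: 4.68
ee_pos: [0.4996, 0.3186, 0.2554]
eef_rot: [0.999, 0.05, -0.0, 0.0]
wrist_force: [-1.2, -2.0, 4.4]
finger_gap: 0.004
gripper_force: 2.7
```

Emit:
move_arm --rows '[0,0,-0.003,0,0,0,0,0,-0.006,0,0,0,0,0,-0.009,0,0,0,0,0,-0.009,0,0,0,0,0,-0.009,0,0,0]'

```text
t: 5.1
ee_pos: [0.4994, 0.3189, 0.2548]
eef_rot: [0.999, 0.05, 0.001, 0.001]
wrist_force: [-11.9, -10.9, 37.6]
finger_gap: 0.002
gripper_force: 19.0
```

Force rose to 37 N with no further travel, so the lid is at its stop. I'll back off and check the latch.

Emit:
move_arm --rows '[0,0,0.012,0,0,0,0,0,0.03,0,0,0,0,0,0.07,0,0,0,0,0,0.12,0,0,0,0,0,0.15,0,0,0,0,0,0.15,0,0,0,0,0,0.15,0,0,0,0,0,0.15,0,0,0,0,0,0.15,0,0,0]'

```text
t: 5.85
ee_pos: [0.4995, 0.3182, 0.3104]
eef_rot: [0.999, 0.05, -0.001, 0.0]
wrist_force: [-1.3, -0.2, -0.3]
finger_gap: 0.007
gripper_force: 0.0
```

```bash
python3 - <<'E'
from bench import *
import cv2,numpy as np
from geo import *
s=snapshot("side"); st=state(); print(st["ee_pos"],st["wrist_force"])
a=s["img"][130:308,250:440,::-1]; cv2.imwrite("pics/c3.png",cv2.resize(a,None,fx=3.3,fy=3.3,interpolation=cv2.INTER_CUBIC))
q=np.load("q.npy")
for n,P in dict(farcorner=[-.0615,.057,.058],pivot=[-.0805,.057,.0505],pressed=[-.066,.057,.0505],green=[q[4],-.057,.054],lidFL=lidpt(.015,.132,.086,.005)).items():
    print(n,world(q,P).round(4),((proj(s,world(q,P))[0]+.5-[250,130])*3.3-.5).round(1))
E
```

```text
[0.49948833 0.31824826 0.31048225] [ 0.13122653  0.35519565 -0.21394766]
farcorner [[0.4278 0.3688 0.058 ]] [402.3 447.5]
pivot [[0.4089 0.3669 0.0505]] [438.1 469.2]
pressed [[0.4233 0.3683 0.0505]] [410.  460.7]
green [[0.4185 0.2533 0.054 ]] [503.9 324.7]
lidFL [[0.4662 0.4019 0.075 ]] [303.4 438.3]
```

View pics/c3.png

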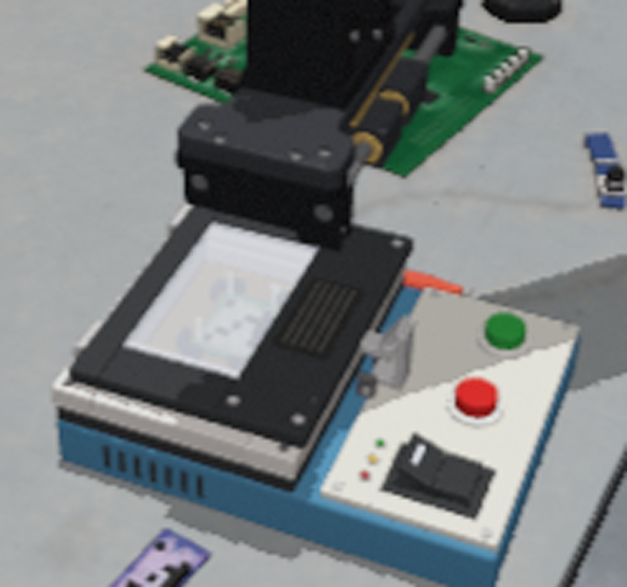

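The lid lies level with the hook over its tongue, so it is latched, and the model's predicted rocker position matches the picture. Next is the rocker's far half.

Emit:
move_arm --rows '[-0.06,0.04,0,0,0,0,-0.12,0.08,0,0,0,0,-0.17,0.115,0,0,0,0,-0.187,0.125,0,0,0,0,-0.187,0.125,-0.05,0,0,0,-0.187,0.125,-0.1,0,0,0,-0.187,0.125,-0.15,0,0,0,-0.187,0.125,-0.165,0,0,0,-0.187,0.125,-0.175,0,0,0,-0.187,0.125,-0.182,0,0,0,-0.187,0.125,-0.189,0,0,0,-0.187,0.125,-0.196,0,0,0,-0.187,0.125,-0.196,0,0,0,-0.187,0.125,-0.196,0,0,0]'

```text
t: 7.07
ee_pos: [0.425, 0.3686, 0.2335]
eef_rot: [0.999, 0.05, 0.0, -0.0]
wrist_force: [0.0, 0.4, 0.4]
finger_gap: 0.003
gripper_force: 0.0
```

Emit:
move_arm --rows '[0,0,-0.003,0,0,0,0,0,-0.006,0,0,0,0,0,-0.006,0,0,0,0,0,-0.006,0,0,0]'

```text
t: 7.4
ee_pos: [0.4249, 0.3689, 0.2329]
eef_rot: [0.999, 0.05, 0.001, 0.0]
wrist_force: [-6.2, -6.6, 21.8]
finger_gap: 0.005
gripper_force: 10.9
```

Emit:
move_arm --rows '[0,0,0.02,0,0,0,0,0,0.07,0,0,0,0,0,0.14,0,0,0,0,0,0.2,0,0,0,0.02,-0.08,0.2,0,0,0,0.02,-0.17,0.2,0,0,0,0,-0.25,0.2,0,0,0,-0.016,-0.287,0.2,0,0,0,-0.016,-0.287,0.2,0,0,0,-0.016,-0.287,0.2,0,0,0]'

```text
t: 8.23
ee_pos: [0.4186, 0.2531, 0.3113]
eef_rot: [0.999, 0.05, 0.001, 0.0]
wrist_force: [0.1, 0.6, 0.7]
finger_gap: 0.005
gripper_force: 0.0
```

```bash
python3 - <<'E'
from bench import *
import cv2,numpy as np
s=snapshot("side"); st=state(); print(st["ee_pos"],st["wrist_force"])
a=s["img"][130:308,250:440,::-1]; cv2.imwrite("pics/c4.png",cv2.resize(a,None,fx=3.3,fy=3.3,interpolation=cv2.INTER_CUBIC))
E
```

```text
[0.41860143 0.2539934  0.31131455] [-0.71968347 -0.42662914 -0.10971526]
```

View pics/c4.png

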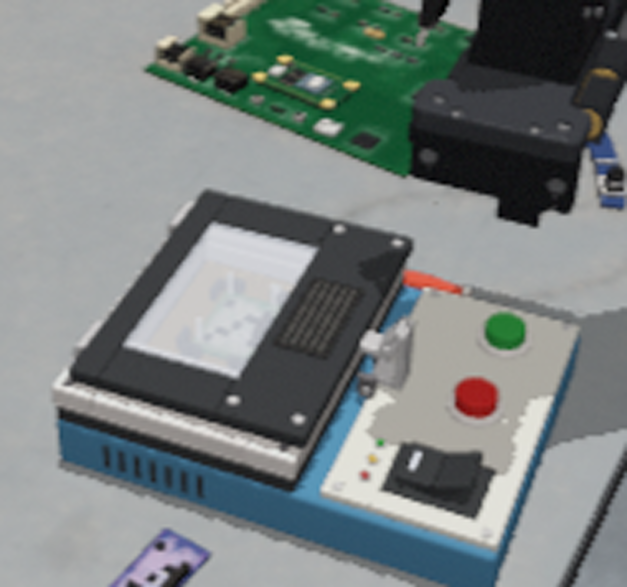

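The rocker has tipped: its far half is now level, its near half is raised, and the lid is still shut. Next I'll press the green key.

Emit:
move_arm --rows '[0,0,-0.05,0,0,0,0,0,-0.1,0,0,0,0,0,-0.15,0,0,0,0,0,-0.175,0,0,0,0,0,-0.187,0,0,0,0,0,-0.194,0,0,0,0,0,-0.2,0,0,0,0,0,-0.205,0,0,0,0,0,-0.205,0,0,0,0,0,-0.205,0,0,0]'

```text
t: 9.12
ee_pos: [0.4182, 0.2548, 0.2312]
eef_rot: [0.999, 0.051, 0.0, 0.0]
wrist_force: [-13.2, -5.0, 28.5]
finger_gap: 0.005
gripper_force: 14.0
```

The key is fully in: 28 N at the stop, tip at z = 49 mm. I'll release it and retreat.

Emit:
move_arm --rows '[0,0,0.01,0,0,0,0,0,0.04,0,0,0,0,0,0.1,0,0,0,0,0,0.18,0,0,0,0,0,0.27,0,0,0,0,0,0.36,0,0,0,0,-0.08,0.42,0,0,0,0.0,-0.17,0.42,0,0,0,0,-0.25,0.42,0,0,0,0,-0.25,0.42,0,0,0,0,-0.25,0.42,0,0,0]'

```text
t: 10.03
ee_pos: [0.4187, 0.1523, 0.3981]
eef_rot: [0.999, 0.049, 0.001, 0.0]
wrist_force: [-0.1, 0.8, 0.4]
finger_gap: 0.007
gripper_force: 0.0
```

```bash
python3 - <<'E'
from bench import *
import cv2,numpy as np
s=snapshot("side"); st=state(); print(st["ee_pos"],st["wrist_force"])
a=s["img"][130:308,250:440,::-1]; cv2.imwrite("pics/c5.png",cv2.resize(a,None,fx=3.3,fy=3.3,interpolation=cv2.INTER_CUBIC))
E
```

```text
[0.41848724 0.15371137 0.39788838] [0.0557296  0.58869832 0.25778737]
```

View pics/c5.png

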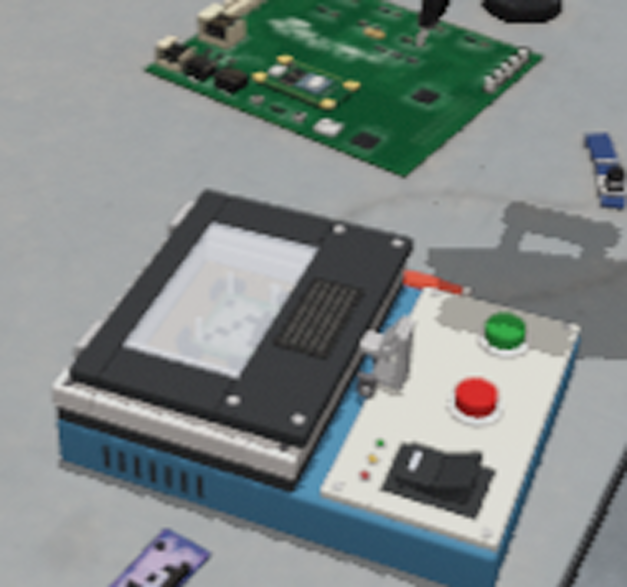

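The lid is shut, the rocker is on, both keys are up at (505,328) and (476,397), and the arm is clear. I'll hand it in.

```bash
python3 -c "
from bench import *
print(job_done())"
```

```text
the job is handed in; nothing more can be done
None
```

I latched the lid, switched the power rocker on, pressed the green start key fully in and released it, in that order, then handed the job in at about 10 s; the last picture shows everything as required, but no verdict came back.

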